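# Pack the paint pots into the clear-lidded case

### The job

Pack away the paint pots: lift the case's clear lid by its orange tab until it rests open on its stop, then nudge the stiff grey insert inside, in small taps, until its red pointer stands in the green band on the front rim, without ever pushing it past the band. Then stand every paint pot upright on the case floor in the space cleared beside the insert, and close the lid fully. Leave the thinner bottle, the brush cup and the cork sanding block where they are.

Things in the scene. Friction and masses are not known exactly. Their poses are not given: they have to be found in the camera images.
- case: dark blue-grey open case fixed to the bench, 160 (its x) x 290 (its y) x 56 mm high; walls 8, floor 6 mm thick. Origin: centre of its underside. Its x axis points away from the robot, from front rim to hinge rim; y along its length, to the robot's left; turned by up to 0.2 rad. The pots go in the space between its -y end wall (inner face at y = -137 mm in its frame) and the insert.
- lid (a joint): angle of the clear lid in rad: 0 closed, 1.83 (105 degrees) on its stop. The lid (160 x 290 x 4 mm, 0.2 to 0.33 kg) is hinged along the case's +x rim and swings up and away from the robot; past about 1.57 it falls on to the stop and stays open by its weight, below that it falls shut.
- lid_hinge (a point): a point on the lid's hinge line (which runs along the case's y axis), at the middle of the case's length, 60 mm above the bench.
- lid_tab (a point): grasp point on the orange tab at the middle of the lid's free edge. The tab lies in the lid's plane, sticks out 42 mm beyond the edge, is 26 mm wide (case y), 10 mm thick. This point: 28 mm from the edge, 188 mm from the hinge line. Pinched across its width from above, it lets the lid turn between the pads while the gripper stays upright, at any lid angle.
- insert (a joint): travel of the grey insert along the case's +y in m: 0 leaves an 80 mm space between the case's -y end wall and the insert's pushing face; range 0 to 0.104. Stiff: about 9 N of dry friction, no spring; it moves only while pushed and stays where it is left.
- insert_face (a point): middle of the insert's flat upright pushing face, which looks to the case's -y, half-way up. The insert is a closed grey box 142 (case x) x 90 (case y) x 42 mm high, on the case floor (its top is 48 mm above the bench): too big to grasp, it is pushed on this face towards +y from the free space. Axes as the case's.
- insert_pointer (a point): tip of the thin (2 mm wide) red pointer that the insert carries across the case's front (-x) rim, 57.5 mm above the bench, 8 mm behind the pushing face in the case's +y. Axes as the case's.
- band_mid (a point): middle of the green band, 8 mm wide along the case's y, on top of the case's front rim and jutting 12 mm out from it: the mark for the pointer. Axes as the case's. At the start it lies some 40 to 85 mm farther along the case's +y than the pointer.
- thinner: bystander: amber bottle, 60 mm diameter, 150 mm high, upright; origin at the centre of its underside.
- brush_cup: bystander: aluminium cup with brushes, 72 mm diameter, 90 mm high (brushes to 175 mm); origin at the centre of its underside.
- sanding_block: bystander: cork block 70 x 110 x 28 mm, flat on the bench; origin at the centre of its underside.
- pot1_center (a point): centre (half-way up) of the red paint pot: squat round pot with a flat white cap, 36 mm diameter, 40 mm high, 50 to 100 g, upright on the bench at the robot's right; its z axis is the pot's. It may be absent (None).
- pot2_center (a point): centre (half-way up) of the yellow paint pot: squat round pot with a flat white cap, 36 mm diameter, 40 mm high, 50 to 100 g, upright on the bench at the robot's right; its z axis is the pot's. It may be absent (None).
- pot3_center (a point): centre (half-way up) of the blue paint pot: squat round pot with a flat white cap, 36 mm diameter, 40 mm high, 50 to 100 g, upright on the bench at the robot's right; its z axis is the pot's. It may be absent (None).
- pot4_center (a point): centre (half-way up) of the green paint pot: squat round pot with a flat white cap, 36 mm diameter, 40 mm high, 50 to 100 g, upright on the bench at the robot's right; its z axis is the pot's. It may be absent (None).

How it is judged:
On the way, in this order (a step that is already met when the one before it is completed fails the run):
1. the lid rests open on its stop (value of joint lid above 1.78 rad), for 0.3 s.
2. the insert stands still with its pointer in the green band (y of insert_pointer in the frame of band_mid between -0.004 and 0.004 m and not (contact force between insert and the fingers above 0.5 N)), for 0.3 s.
3. every pot stands upright on the case floor beside the insert (x of pot1_center in the frame of case between -0.072 and 0.072 m and y of each of pot1_center, pot2_center, pot3_center, pot4_center in the frame of case above -0.137 m and y of each of pot1_center, pot2_center, pot3_center, pot4_center in the frame of insert_face below 0 m and z of each of pot1_center, pot2_center, pot3_center, pot4_center in the frame of case below 0.034 m and angle between each of pot1_center, pot2_center, pot3_center, pot4_center's own z axis and vertical below 0.2 rad and linear speed of each of pot1, pot2, pot3, pot4 below 0.05 m/s and x of pot2_center in the frame of case between -0.072 and 0.072 m and x of pot3_center in the frame of case between -0.072 and 0.072 m and x of pot4_center in the frame of case between -0.072 and 0.072 m), for 0.3 s.
4. the lid is closed (value of joint lid below 0.06 rad), for 0.2 s.
At the end, for the whole second after the job is handed in: lid closed (within 0.06 rad), insert pointer inside the green band (within 4 mm of its middle), every pot present upright (within 0.2 rad) and at rest on the case floor between the -y end wall and the insert (all of step 3 and value of joint lid below 0.06 rad and y of insert_pointer in the frame of band_mid between -0.004 and 0.004 m); the robot touches nothing.
It fails at once if the pointer is pushed past the far edge of the green band (y of insert_pointer in the frame of band_mid above 0.0045 m).
It fails at once if the thinner bottle, brush cup or sanding block is moved by more than 2 cm (distance of any of thinner, brush_cup, sanding_block from where it was at the start of the episode above 0.02 m).
Of pot1, pot2, pot3, pot4 only 3 to 4 are there at a start; the rules pass over those that are not, and their reading is None.
At some moment in a run one of pot1, pot2, pot3, pot4 may be knocked a few centimetres aside while the robot is not near it.
It also fails if it takes over 208 s, if anything falls off the work surface, if the arm or the gripper's body presses on something with over 40 N, if the wrist force passes 120 N, or if a joint passes its speed limit or range.

### The arm

A 6-joint arm with a two-finger parallel gripper is mounted at the origin on the work surface. World frame = base frame: x ahead of the robot, y to its left, z up, the work surface at z = 0. Lengths are in m, angles in rad, forces in N, time in s.
With the tool pointing down it reaches from about 0.35 to 0.8 m from the base axis. Payload 7.3 kg.
Tool frame: the origin (TCP) lies midway between the tips of the shut fingers; the grasp point (between the pads) lies behind it (pinch_z is the x of the grasp point in the tool frame, in m); x points along the fingers, y is the direction in which the jaws open and shut, and the axes are right-handed (so a half turn about x gives the same grasp; the last joint's range is limited). The gripper opens to 85 mm and grips with 20 to 120 N. Pads are 22 mm wide; open, the fingers measure 114 mm over their backs; the gripper's body (76 mm by 85 mm) begins 54 mm behind the grasp point. The pads swing forward as they close: fully open they stand 13 mm farther back than shut.
Start: joints at [-1.413, 0.342, 1.524, -0, 1.275, -0.146], TCP at [0.157, -0.501, 0.231] pointing down, gripper open.
Joint ranges: [-2.53, 2.53], [-0.77, 2.02], [0.04, 2.7], [-1, 4.14], [0.28, 2.66], [-3.11, 3.11]. Speed limits (rad/s): [2.57, 2.57, 3.14, 3.14, 3.14, 3.14].

### API

Orientations are given as a unit quaternion [x, y, z, w].
In Python, from cell import * gives the robot as it stands. Calls block until the motion is done:
- move_pose(position, orientation): joint-space move of the TCP to a pose.
- move_straight(position, rot=None, velocity=0.15): straight line of the TCP; rot=None keeps the orientation; velocity is the mean speed in m/s.
- set_joints(angles): joint-space move.
- move_gripper(opening, strength=None): opening from 0.0 (shut) to 1.0 (fully open); strength is the grip in N (None keeps the last); returns when the fingers have stopped.
- pause(seconds).
- ik(position, orientation): joint angles nearest the present ones, or None.
- sense(): the state.
- camera(name): name is "side" or "top"; returns (picture, depth): 420x560x3 uint8, red, green, blue; 420x560 float32, m along the optical axis (not along the pixel's ray), 0 where there is no reading.
- camera_model(name): a dict with "K" (3x3 intrinsics, pixels), "pose" (4x4, takes a point from camera to world coordinates). Camera axes: x right, y down, z forward; pixel columns grow to the right and rows downward; lengths in m; the calibration is good to about 2 mm. A picture is of the moment at which its call begins. camera_model takes no time and is no camera call.
A pose or a line that the arm cannot do raises PlanningError and nothing moves.
- sign_off(): hands the job in, once; it reports no verdict.
The state is a dict: "time_s": time; "joints": joint angles; "joint_velocities": joint speeds; "effort": joint torques, N m; "tool_pos": TCP position; "tool_rot": TCP orientation; "ft_force": force on the tool from outside, world axes, zero at the start; "torque": the same for the moment, N m; "finger_gap": opening from 0.0 (shut) to 1.0 (fully open).
Only numpy, scipy, OpenCV 4.12 (cv2) and the standard library are available. Lean on these libraries where they do the work, as an engineer would, in place of code of your own. Each camera call takes 0.05 s, during which the arm holds its last target.

## Working session

There is one attempt and no reset: what is moved stays moved. The work goes in short steps, each a Python script; the robot and the scene stay as the last script left them, time stands still between calls to the robot, and variables do not carry over. Pictures are saved under pics/ and viewed, and the job is handed in when it is done.

```bash
ls; mkdir -p pics; python3 - <<'E'
from cell import *
import cv2,numpy as np
s=sense();print(s['time_s'],s['tool_pos'],s['tool_rot'],s['ft_force'],s['finger_gap'])
try: print(pinch_z)
except Exception as e: print(e)
for n in("top","side"):
    p,d=camera(n);cv2.imwrite(f"pics/{n}0.png",p[:,:,::-1]);np.savez(f"{n}0.npz",p=p,d=d)
    m=camera_model(n);print(n,m)
E
```

```text
pics
0.0 [ 0.15701317 -0.50054932  0.23060491] [-0.69895874 -0.10757071  0.69896708 -0.10644363] [-0.13326712 -0.05956144 -0.02484573] 0.999182344749946
-0.0187
top {'K': array([[420.524358  ,   0.        , 275.30601197],
       [  0.        , 420.524358  , 207.41034341],
       [  0.        ,   0.        ,   1.        ]]), 'pose': array([[ 2.44374381e-02, -9.77669898e-01,  2.08720824e-01,
         4.05205504e-01],
       [-9.99691557e-01, -2.48233289e-02,  7.70785967e-04,
         5.42170957e-02],
       [ 4.42757143e-03, -2.08675281e-01, -9.77974961e-01,
         1.07104287e+00],
       [ 0.00000000e+00,  0.00000000e+00,  0.00000000e+00,
         1.00000000e+00]])}
side {'K': array([[419.6601264,   0.       , 271.3149631],
       [  0.       , 419.6601264, 216.1917905],
       [  0.       ,   0.       ,   1.       ]]), 'pose': array([[ 9.30337485e-01, -1.80937256e-01,  3.18957480e-01,
         3.15556700e-01],
       [-3.66704211e-01, -4.60065107e-01,  8.08621122e-01,
        -6.82023549e-01],
       [ 4.31519839e-04, -8.69253592e-01, -4.94366268e-01,
         5.20427618e-01],
       [ 0.00000000e+00,  0.00000000e+00,  0.00000000e+00,
         1.00000000e+00]])}
```

View pics/top0.png

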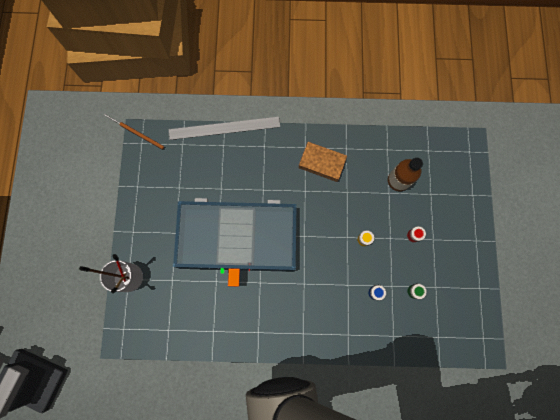

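View pics/side0.png

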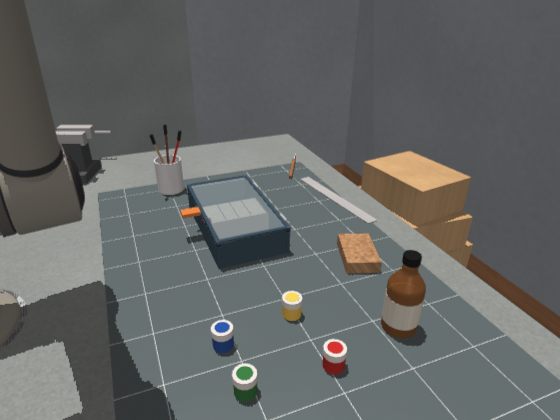

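```bash
cat > h.py <<'E'
from cell import *
import cv2,numpy as np
from scipy.spatial.transform import Rotation as R
def world(n,u,v,z):
    m=camera_model(n);K,P=m['K'],m['pose']
    r=P[:3,:3]@np.linalg.solve(K,np.array([u,v,1.]));o=P[:3,3]
    return o+r*(z-o[2])/r[2]
def proj(n,p):
    m=camera_model(n);K,P=m['K'],m['pose']
    q=K@(P[:3,:3].T@(np.asarray(p)-P[:3,3]));return q[:2]/q[2]
def crop(n,u0,v0,w,h,k,fn,p=None):
    if p is None:p,d=camera(n)
    c=p[v0:v0+h,u0:u0+w,::-1];cv2.imwrite(fn,cv2.resize(c,None,fx=k,fy=k,interpolation=cv2.INTER_CUBIC))
    return p
E
python3 - <<'E'
from h import *
p=np.load('top0.npz')['p'];crop('top',165,190,145,105,5,'pics/topz.png',p)
p=np.load('side0.npz')['p'];crop('side',170,165,130,100,6,'pics/sidez.png',p)
E
```

```text
(no output)
```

View pics/topz.png

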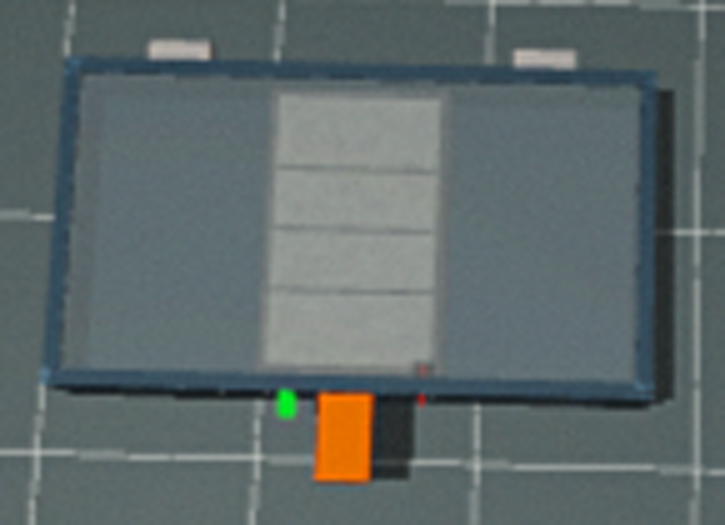

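View pics/sidez.png

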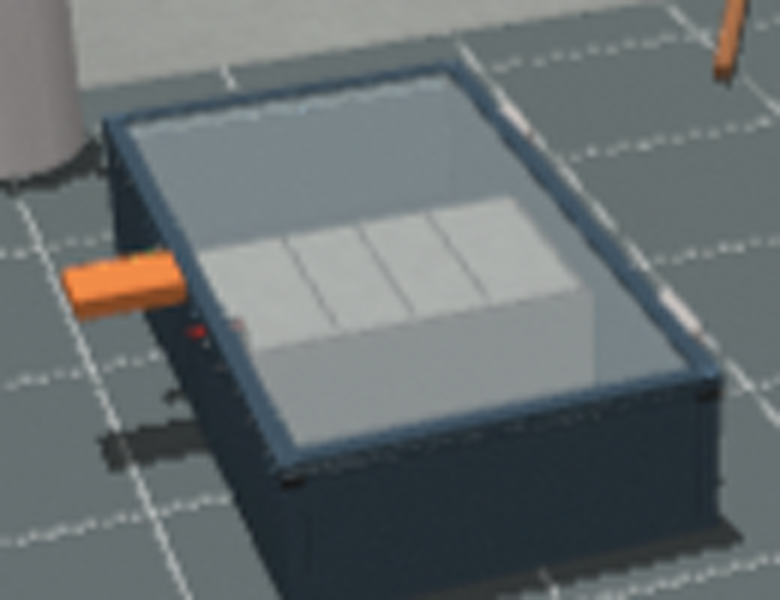

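```bash
python3 - <<'E'
from h import *
Z=lambda a,b,z:world('top',165+a/5-.4,190+b/5-.4,z)
for z in(.056,.060):
  c=np.array([Z(66,58,z),Z(656,73,z),Z(43,383,z),Z(653,397,z)])
  m=c.mean(0);ey=(c[0]+c[2]-c[1]-c[3])/2;ex=(c[0]+c[1]-c[2]-c[3])/2
  print(z,m,np.linalg.norm(ex),np.linalg.norm(ey),np.arctan2(-ey[0],ey[1]),np.arctan2(ex[1],ex[0]))
print('band',Z(286,405,.056),'ptr',Z(421,398,.0575),'tab',Z(343,482,.058),Z(345,393,.058))
p=np.load('top0.npz')['p'];d=np.load('top0.npz')['d']
hsv=cv2.cvtColor(p,cv2.COLOR_RGB2HSV)
rng={'red':[(0,5),(175,180)],'yel':[(20,32)],'blue':[(110,125)],'grn':[(55,68)],'orange':[(6,16)]}
for k,v in rng.items():
  M=np.zeros(p.shape[:2],np.uint8)
  for a,b in v:M|=cv2.inRange(hsv,(a,150,70),(b,255,255))
  n,l,st,ce=cv2.connectedComponentsWithStats(M)
  for i in range(1,n):
    if st[i,4]>6:
      u,w=ce[i];print(k,st[i],world('top',u,w,.040),d[int(w),int(u)])
E
```

```text
0.056 [0.55168852 0.15016064 0.056     ] 0.15928005254830585 0.2920400816160116 0.0006809010584152744 0.004541033721972876
0.06 [0.55111128 0.14978256 0.06      ] 0.15865237441925722 0.29088923335156625 0.000680901058414896 0.004541033721972988
band [0.46420769 0.17908833 0.056     ] ptr [0.46902365 0.11462769 0.0575    ] tab [0.42866643 0.15003163 0.058     ] [0.47046139 0.15097141 0.058     ]
red [414 229   9   9  63] [ 0.56957136 -0.30088841  0.04      ] 1.0411936
red [407 230   8  12  28] [ 0.56003523 -0.27919832  0.04      ] 1.060164
red [116 261   8  16  32] [0.46442252 0.42964527 0.04      ] 0.9593251
yel [363 233   9   9  68] [ 0.5561382  -0.17284277  0.04      ] 1.0389614
yel [358 236   7  10  17] [ 0.5436461  -0.15560577  0.04      ] 1.0550742
blue [374 288   9   9  33] [ 0.42362014 -0.19827349  0.04      ] 1.0131525
grn [220 268   5   6  20] [0.46634254 0.18099666 0.04      ] 1.0034748
grn [415 287   8   9  55] [ 0.42859772 -0.29509036  0.04      ] 1.0093429
orange [    0     0   560   196 42867] [ 1.04894683 -0.03561858  0.04      ] 2.026622
orange [144   0  14  22  65] [
[... 1829 characters left out ...]
1661211 0.04      ] 1.812764
orange [136  57   7   2   7] [1.02995327 0.4342326  0.04      ] 1.8361613
orange [161  56   4   3   7] [1.03379195 0.37182548 0.04      ] 1.8144747
orange [91 59 11  3 14] [1.0191252  0.54954685 0.04      ] 1.8232303
orange [142  63   6   3   7] [1.01036419 0.41699713 0.04      ] 1.8836602
orange [112  65   9  12  39] [0.98784595 0.49434416 0.04      ] 1.9124546
orange [120 123  44  26 152] [0.80786847 0.40756057 0.04      ] 1.1201453
orange [ 299  142   48   38 1053] [ 0.75184217 -0.06366171  0.04      ] 1.0936329
orange [397 160  24  22 300] [ 0.72659409 -0.27821739  0.04      ] 0.9963593
orange [228 268  12  19 207] [0.45110929 0.15226976 0.04      ] 0.9881177
```

```bash
cat >> h.py <<'E'
def down(yaw=0):  # jaws along world y at yaw 0
    return R.from_matrix((R.from_euler('z',yaw).as_matrix()@np.array([[0,0,1.],[0,1,0],[-1,0,0]]))).as_quat()
CX,CY=0.5515,0.150
HX,HZ=CX+.080,0.060
def tabpt(t,off=-.0015):
    # grasp point; off = tab mid-plane offset from hinge in lid normal
    return np.array([HX-.188*np.cos(t)+off*np.sin(t),CY+.0005,HZ+.188*np.sin(t)+off*np.cos(t)])
def st(msg=''):
    s=sense();print(msg,round(s['time_s'],2),np.round(s['tool_pos'],4),'F',np.round(s['ft_force'],1),'gap',round(s['finger_gap'],3));return s
E
python3 - <<'E'
from h import *
q=down(0)
print(sense()['tool_rot'],q, R.from_quat(sense()['tool_rot']).as_matrix().round(2))
for y in (0,np.pi,np.pi/2,-np.pi/2):
  for p in ([.4435,.15,.05],[.55,.10,.1],[.68,.15,.23],[.55,-.17,.02],[.43,-.29,.02]):
    j=ik(p,down(y)); print(round(y,2),p,None if j is None else np.round(j,2))
E
```

```text
[-0.69895492 -0.10748845  0.69897286 -0.10651381] [0.         0.70710678 0.         0.70710678] [[-0.    0.3  -0.95]
 [ 0.   -0.95 -0.3 ]
 [-1.   -0.   -0.  ]]
0 [0.4435, 0.15, 0.05] [ 0.16  0.48  1.9  -0.    0.76 -1.41]
0 [0.55, 0.1, 0.1] [ 0.04  0.54  1.6  -0.    1.   -1.53]
0 [0.68, 0.15, 0.23] [ 0.11  0.68  0.97 -0.    1.5  -1.46]
0 [0.55, -0.17, 0.02] [-0.43  0.67  1.62 -0.    0.85 -2.  ]
0 [0.43, -0.29, 0.02] [-0.74  0.6   1.78 -0.    0.76 -2.31]
3.14 [0.4435, 0.15, 0.05] [ 0.16  0.48  1.9  -0.    0.76  1.73]
3.14 [0.55, 0.1, 0.1] [ 0.04  0.54  1.6  -0.    1.    1.61]
3.14 [0.68, 0.15, 0.23] [ 0.11  0.68  0.97 -0.    1.5   1.68]
3.14 [0.55, -0.17, 0.02] [-0.43  0.67  1.62 -0.    0.85  1.14]
3.14 [0.43, -0.29, 0.02] [-0.74  0.6   1.78 -0.    0.76  0.83]
1.57 [0.4435, 0.15, 0.05] [ 0.16  0.48  1.9  -0.    0.76 -2.98]
1.57 [0.55, 0.1, 0.1] [ 0.04  0.54  1.6  -0.    1.   -3.1 ]
1.57 [0.68, 0.15, 0.23] [ 0.11  0.68  0.97 -0.    1.5  -3.03]
1.57 [0.55, -0.17, 0.02] [-0.43  0.67  1.62 -0.    0.85  2.71]
1.57 [0.43, -0.29, 0.02] [-0.74  0.6   1.78 -0.    0.76  2.4 ]
-1.57 [0.4435, 0.15, 0.05] [ 0.16  0.48  1.9  -0.    0.76  0.16]
-1.57 [0.55, 0.1, 0.1] [ 0.04  0.54  1.6  -0.    1.    0.04]
-1.57 [0.68, 0.15, 0.23] [ 0.11  0.68  0.97 -0.    1.5   0.11]
-1.57 [0.55, -0.17, 0.02] [-0.43  0.67  1.62 -0.    0.85 -0.43]
-1.57 [0.43, -0.29, 0.02] [-0.74  0.6   1.78 -0.    0.76 -0.74]
```

```bash
python3 - <<'E'
from h import *
q=down(np.pi);D=np.array([0,0,.0205])
t0=tabpt(0)
move_gripper(.6)
move_pose(t0-D+[0,0,.12],q)
move_straight(t0-D,q,.12);st('at')
move_gripper(0,40);st('grip')
for t in np.linspace(.14,.42,3):
    move_straight(tabpt(t)-D,q,.1);st(f'{t:.2f}')
p,_=camera('side');cv2.imwrite('pics/lid1.png',p[:,:,::-1])
E
```

```text
at 4.22 [0.444  0.1506 0.0385] F [-0.4  0.6 -1. ] gap 0.602
grip 4.56 [0.4439 0.1502 0.0387] F [ 0.2 -3.7  6.8] gap 0.293
0.14 4.97 [0.4455 0.1503 0.0642] F [ 3.4 -4.2 -1.5] gap 0.297
0.28 5.39 [0.4505 0.1503 0.0895] F [ 3.5 -3.9 -3.3] gap 0.296
0.42 5.81 [0.4591 0.1503 0.1141] F [ 2.6 -4.6 -2.6] gap 0.298
```

View pics/lid1.png

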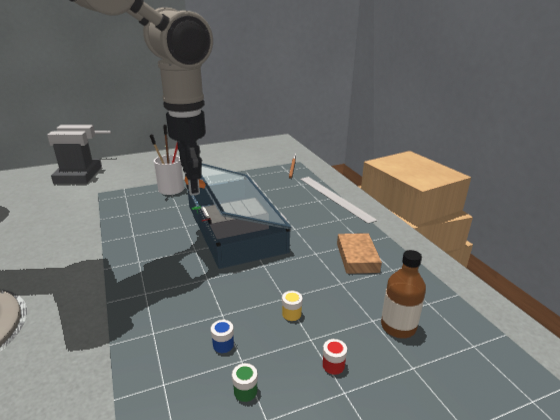

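The lid is rising at (240,185), held by its tab, and forces are small. I'll continue the arc.

```bash
python3 - <<'E'
from h import *
q=down(np.pi);D=np.array([0,0,.0205])
for t in list(np.linspace(.57,1.77,9)):
    move_straight(tabpt(t)-D,q,.1);st(f'{t:.2f}')
move_straight(tabpt(1.81)-D,q,.05);st('end')
move_gripper(.6);st('rel')
s=sense()['tool_pos'];move_straight(s+np.array([-.0,0,.08]),q,.15);pause(.4);st()
for n in("top","side"):
    p,d=camera(n);cv2.imwrite(f"pics/{n}2.png",p[:,:,::-1]);np.savez(f"{n}2.npz",p=p,d=d)
E
```

```text
0.57 6.29 [0.472  0.1503 0.1388] F [ 1.6 -5.5 -4.2] gap 0.295
0.72 6.72 [0.4887 0.1503 0.1617] F [ 1.4 -5.4 -2.3] gap 0.295
0.87 7.16 [0.5088 0.1503 0.1817] F [ 0.5 -5.3 -2.3] gap 0.296
1.02 7.59 [0.5315 0.1504 0.1983] F [ 1.2 -5.8 -1.8] gap 0.298
1.17 8.03 [0.5563 0.1504 0.2113] F [ 1.3 -4.9 -4.2] gap 0.297
1.32 8.46 [0.583  0.1504 0.2206] F [ 1.8 -4.7 -6.1] gap 0.297
1.47 8.89 [0.6104 0.1505 0.2259] F [-0.  -4.8 -5.1] gap 0.296
1.62 9.32 [0.6387 0.1505 0.2271] F [-0.2 -5.4 -5.6] gap 0.299
1.77 9.76 [0.6667 0.1505 0.224 ] F [-1.2 -6.1 -4.9] gap 0.296
end 10.06 [0.6738 0.1506 0.2226] F [-1.4 -5.3 -3.8] gap 0.293
rel 10.43 [0.6748 0.1511 0.2233] F [ 0.   0.2 -0.5] gap 0.599
 11.52 [0.6747 0.1511 0.3029] F [1.  0.3 0.6] gap 0.601
```

View pics/top2.png

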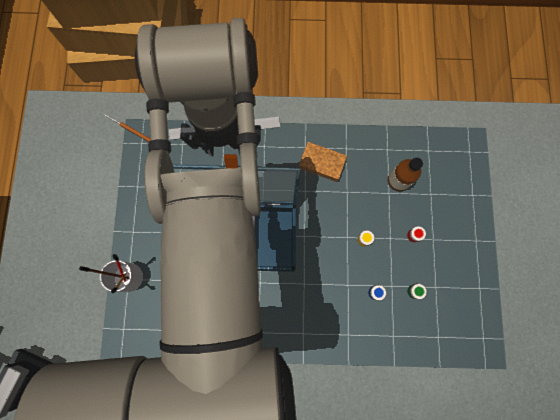

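View pics/side2.png

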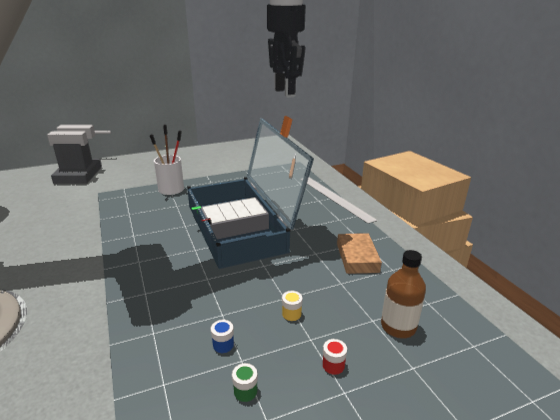

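```bash
python3 - <<'E'
from h import *
q=down(np.pi)
move_pose([.5,-.12,.25],q);st()
for n in("top","side"):
    p,d=camera(n);cv2.imwrite(f"pics/{n}3.png",p[:,:,::-1]);np.savez(f"{n}3.npz",p=p,d=d)
crop('top',165,190,145,105,5,'pics/topz3.png',np.load('top3.npz')['p'])
crop('side',175,165,130,100,6,'pics/sidez3.png',np.load('side3.npz')['p'])
E
```

```text
12.86 [ 0.5008 -0.1197  0.2504] F [ 1.7 -0.1 -0.7] gap 0.6
```

View pics/topz3.png

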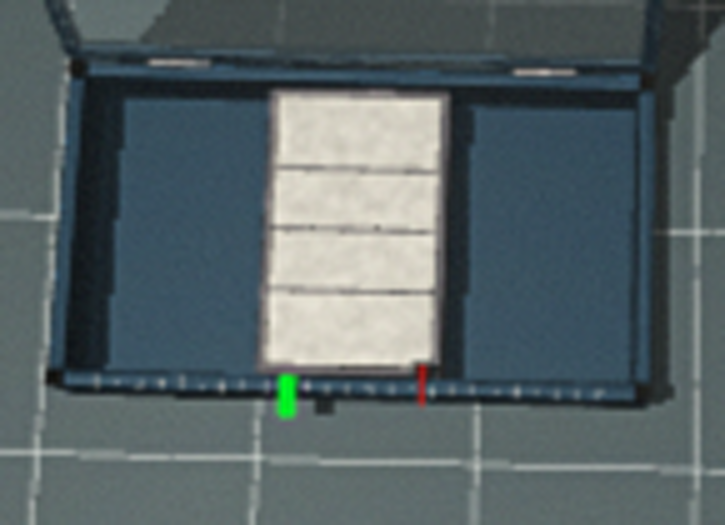

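View pics/sidez3.png

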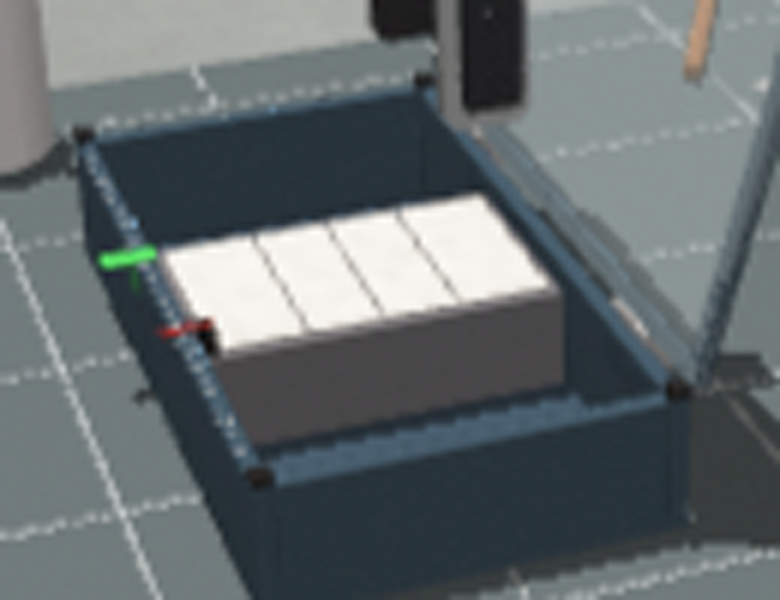

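```bash
cat >> h.py <<'E'
def delta(p=None):
    if p is None:p,_=camera('top')
    f=p.astype(float);v0,v1,u0,u1=260,277,200,275
    r,g,b=[f[v0:v1,u0:u1,i] for i in range(3)]
    vv,uu=np.mgrid[v0:v1,u0:u1]
    o=[]
    for w,z in((g-np.maximum(r,b),.0575),(r-np.maximum(g,b),.0575)):
        w=np.where(w>25,w,0); 
        if w.sum()==0:return None
        c=(w*uu).sum()/w.sum(),(w*vv).sum()/w.sum()
        o.append(world('top',*c,z))
    print('band',o[0].round(4),'ptr',o[1].round(4),'delta mm',round(1000*(o[0]-o[1])[1],2));return (o[0]-o[1])[1]
E
python3 - <<'E'
from h import *
p=np.load('top3.npz')['p'];delta(p)
Z=lambda a,b,z:world('top',165+a/5-.4,190+b/5-.4,z)
print('face top',Z(448,93,.048),Z(438,370,.048),'inner wall',Z(640,230,.056))
E
```

```text
band [0.4686 0.1789 0.0575] ptr [0.4761 0.1146 0.0575] delta mm 64.28
face top [0.6202063  0.10742767 0.048     ] [0.48324152 0.10748188 0.048     ] inner wall [0.55277549 0.01122652 0.056     ]
```

```bash
python3 - <<'E'
from h import *
q=down(-np.pi/2)
move_gripper(0)
move_pose([CX,.055,.16],q);
move_straight([CX,.055,.016],q,.1);st('in')
f0=sense()['ft_force'][1]
y=.080
move_straight([CX,y,.016],q,.1)
while y<.115:
    y+=.002;move_straight([CX,y,.016],q,.03)
    f=sense()['ft_force'][1]-f0
    if abs(f)>3: break
st(f'contact y={y}')
for i in range(5):
    y+=.008;move_straight([CX,y,.016],q,.04);st()
move_straight([CX,y-.01,.016],q,.1);st('back')
p,_=camera('side');cv2.imwrite('pics/side4.png',p[:,:,::-1]);crop('side',175,130,130,100,6,'pics/sidez4.png',p)
p,_=camera('top');cv2.imwrite('pics/top4.png',p[:,:,::-1]);delta(p)
E
```

```text
in 16.21 [0.5519 0.055  0.0166] F [0.1 0.  0.8] gap 0.0
contact y=0.09800000000000002 18.86 [0.5515 0.0972 0.016 ] F [ 1.  -4.7  0.9] gap 0.003
 19.21 [0.5515 0.1052 0.016 ] F [ 0.1 -5.6 -0.8] gap 0.001
 19.56 [0.5515 0.1132 0.016 ] F [ 0.2 -4.9 -0.1] gap -0.002
 19.91 [0.5515 0.1212 0.016 ] F [-0.3 -5.3  0.6] gap -0.003
 20.26 [0.5515 0.1292 0.016 ] F [-0.4 -5.5  0.5] gap -0.002
 20.61 [0.5514 0.1372 0.016 ] F [-0.2 -4.5  0.4] gap -0.001
back 20.86 [0.5515 0.1277 0.016 ] F [0.3 0.5 0.3] gap 0.001
```

View pics/sidez4.png

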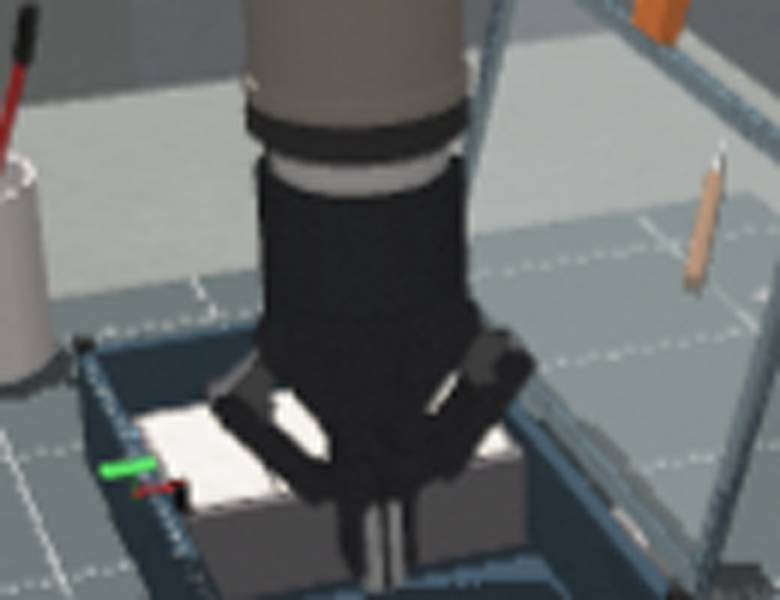

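View pics/top4.png

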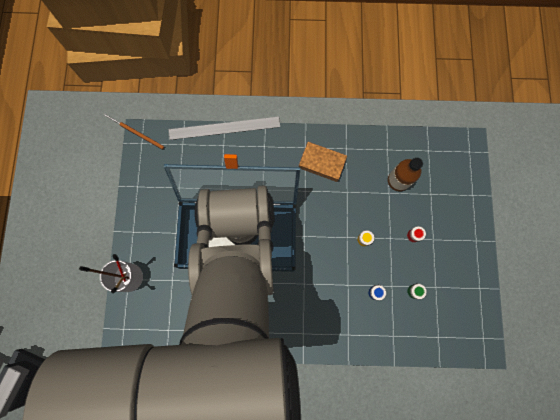

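```bash
cat >> h.py <<'E'
def look(fn=None):
    s=sense()['tool_pos'];q=down(-np.pi/2)
    move_straight([CX,s[1],.13],q,.25);move_pose([.5,-.05,.2],q)
    p,_=camera('top');d=delta(p)
    if fn:crop('top',165,190,145,105,5,fn,p)
    return d
def goin(y):
    q=down(-np.pi/2);move_pose([CX,y,.13],q);move_straight([CX,y,.016],q,.15)
E
python3 - <<'E'
from h import *
d=look();st()
goin(.120);q=down(-np.pi/2)
y=.1372+d-.005
for Y in np.linspace(.137,y,4)[1:]:
    move_straight([CX,Y,.016],q,.04);st()
move_straight([CX,Y-.012,.016],q,.1)
d2=look('pics/z5.png');st()
print(y)
E
```

```text
band [0.4686 0.1789 0.0575] ptr [0.4767 0.1557 0.0575] delta mm 23.16
 22.43 [ 0.4999 -0.0489  0.1988] F [ 0.5 -0.  -0.8] gap 0.004
 24.84 [0.5517 0.143  0.0165] F [-0.4 -4.1  2.4] gap -0.002
 25.14 [0.5517 0.149  0.0165] F [-0.4 -5.4  2.9] gap -0.0
 25.44 [0.5517 0.1551 0.0165] F [-1.1 -5.5  3.5] gap -0.003
band [0.4683 0.1792 0.0575] ptr [0.4771 0.1734 0.0575] delta mm 5.79
 27.23 [ 0.5    -0.0488  0.1989] F [-0.2  0.6 -1.3] gap 0.001
0.15536275402240568
```

View pics/z5.png

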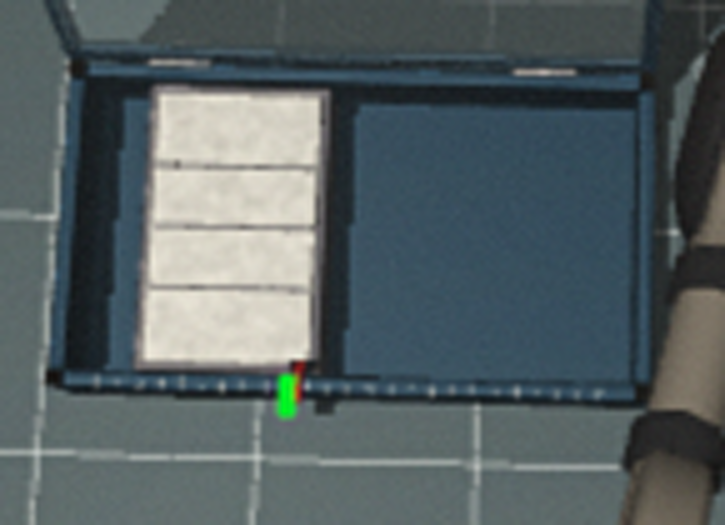

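```bash
python3 - <<'E'
from h import *
goin(.138);q=down(-np.pi/2)
for Y in (.1535,.1555,.1575,.1593):
    move_straight([CX,Y,.016],q,.03);st()
move_straight([CX,Y-.012,.016],q,.1)
d2=look('pics/z6.png');st()
p,_=camera('side');crop('side',175,165,130,100,6,'pics/sidez6.png',p)
E
```

```text
29.64 [0.5514 0.1536 0.016 ] F [0.  0.1 0.8] gap 0.0
 29.89 [0.5515 0.1553 0.0159] F [ 0.9 -1.2  0.1] gap 0.002
 30.14 [0.5515 0.1565 0.0159] F [-0.4 -5.5  1. ] gap -0.003
 30.39 [0.5515 0.158  0.0159] F [-0.7 -5.8 -0.5] gap -0.001
band [0.4673 0.1798 0.0575] ptr [0.4762 0.1766 0.0575] delta mm 3.27
 32.18 [ 0.5    -0.0488  0.199 ] F [-0.5  0.2  0.3] gap -0.004
```

View pics/z6.png

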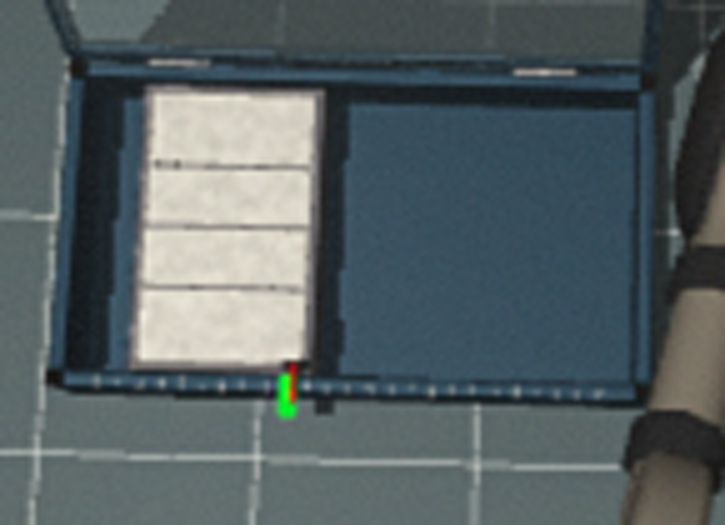

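View pics/sidez6.png

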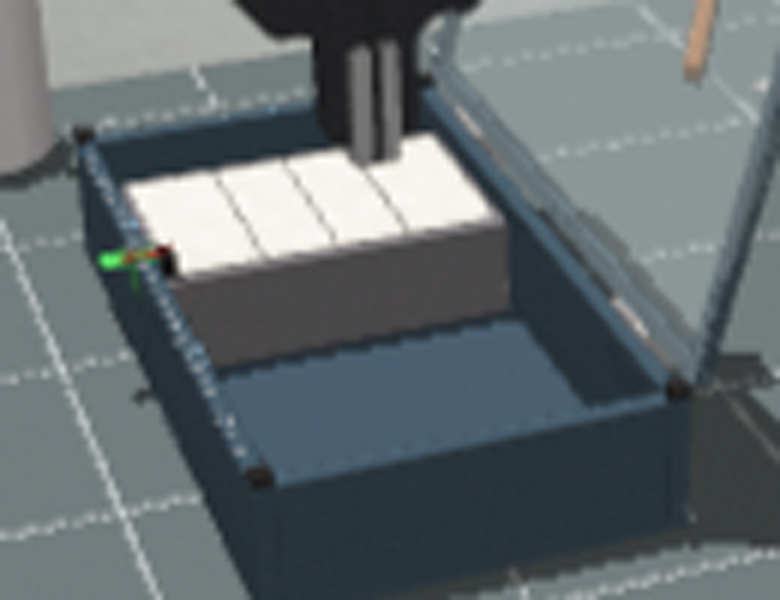

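```bash
python3 - <<'E'
from h import *
goin(.142);q=down(-np.pi/2)
for Y in (.157,.1593,.1604):
    move_straight([CX,Y,.016],q,.03);st()
move_straight([CX,Y-.012,.016],q,.1)
d2=look('pics/z7.png');st()
p,_=camera('top');cv2.imwrite('pics/top7.png',p[:,:,::-1])
hsv=cv2.cvtColor(p,cv2.COLOR_RGB2HSV)
rng={'red':[(0,5),(175,180)],'yel':[(20,32)],'blue':[(110,125)],'grn':[(55,68)]}
for k,v in rng.items():
  M=np.zeros(p.shape[:2],np.uint8)
  for a,b in v:M|=cv2.inRange(hsv,(a,150,70),(b,255,255))
  M[:,:310]=0
  n,l,s,ce=cv2.connectedComponentsWithStats(M)
  i=1+np.argmax(s[1:,4]);print(k,s[i],world('top',*ce[i],.040).round(4))
E
```

```text
34.64 [0.5514 0.1572 0.016 ] F [-0.1  0.2 -0. ] gap -0.0
 34.89 [0.5514 0.1588 0.0159] F [ 0.1 -4.3  0.2] gap 0.001
 35.14 [0.5514 0.1593 0.0159] F [-0.2 -6.6  0.3] gap 0.0
band [0.467  0.1796 0.0575] ptr [0.4813 0.1776 0.0575] delta mm 1.94
 36.94 [ 0.5    -0.0488  0.199 ] F [-0.8 -0.8 -0.2] gap 0.0
red [414 229   9   9  63] [ 0.5696 -0.3009  0.04  ]Traceback (most recent call last):
  File "<stdin>", line 15, in <module>
    return _wrapfunc(a, 'argmax', axis=axis, out=out, **kwds)
    return bound(*args, **kwds)
ValueError: attempt to get argmax of an empty sequence
```

View pics/z7.png

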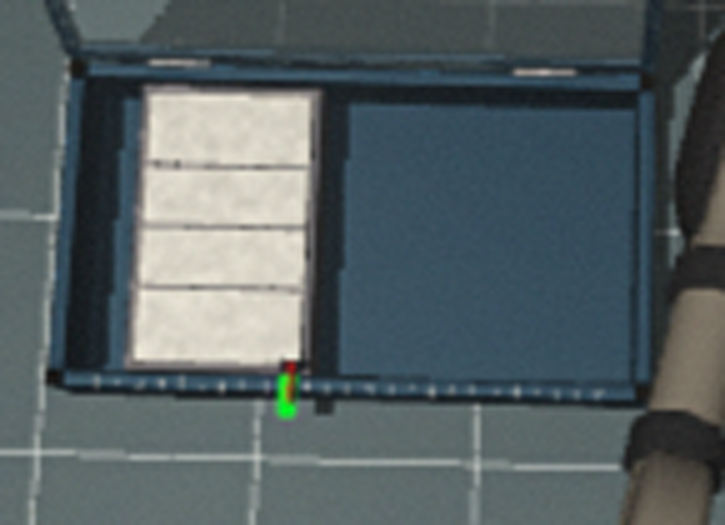

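View pics/top7.png

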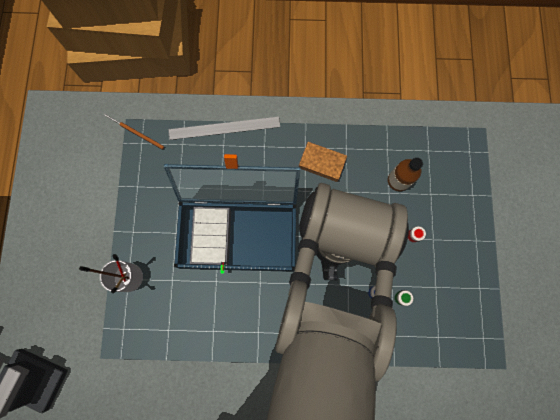

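```bash
cat >> h.py <<'E'
RNG={'red':[(0,5),(175,180)],'yel':[(20,32)],'blue':[(110,125)],'grn':[(55,68)]}
def pots(p=None):
    if p is None:p,_=camera('top')
    hsv=cv2.cvtColor(p,cv2.COLOR_RGB2HSV);o={}
    for k,v in RNG.items():
        M=np.zeros(p.shape[:2],np.uint8)
        for a,b in v:M|=cv2.inRange(hsv,(a,150,60),(b,255,255))
        M[:,:310]=0
        n,l,s,ce=cv2.connectedComponentsWithStats(M)
        if n<2 or s[1:,4].max()<20: continue
        i=1+np.argmax(s[1:,4]);o[k]=world('top',*ce[i],.040);print(k,s[i],o[k].round(4))
    return o
Q=down(np.pi)
def pick(P):
    move_gripper(.75)
    move_pose([P[0],P[1],.14],Q);move_straight([P[0],P[1],.010],Q,.15)
    move_gripper(0,30);s=st('grip')
    move_straight([P[0],P[1],.12],Q,.2);st('lift')
    return s['finger_gap']
def place(X,Y):
    move_pose([X,Y,.14],Q);move_straight([X,Y,.0175],Q,.1);st('down')
    move_gripper(.52);move_straight([X,Y,.13],Q,.15);st('up')
E
python3 - <<'E'
from h import *
move_pose([CX,.10,.2],Q)
o=pots();P=o['yel'];pick(P)
p,_=camera('side');cv2.imwrite('pics/pick1.png',p[:,:,::-1])
place(CX+.036,.149-.092)
p,_=camera('side');cv2.imwrite('pics/place1.png',p[:,:,::-1])
pots()
E
```

```text
red [414 229   9   9  63] [ 0.5696 -0.3009  0.04  ]
yel [363 233   9   9  68] [ 0.5561 -0.1728  0.04  ]
blue [374 288   9   9  26] [ 0.4231 -0.1974  0.04  ]
grn [402 294   8   8  56] [ 0.4121 -0.2628  0.04  ]
grip 41.77 [ 0.5567 -0.1731  0.0111] F [-1.5  0.4  6.9] gap 0.41
lift 42.47 [ 0.5554 -0.1725  0.1189] F [ 0.4 -0.  -0.7] gap 0.412
down 44.82 [0.588 0.057 0.018] F [-0.1 -0.5 -0.5] gap 0.413
up 45.98 [0.5869 0.057  0.1291] F [ 0.8 -0.1 -0.5] gap 0.52
red [414 229   9   9  63] [ 0.5696 -0.3009  0.04  ]
grn [402 294   8   8  56] [ 0.4121 -0.2628  0.04  ]
```

View pics/place1.png

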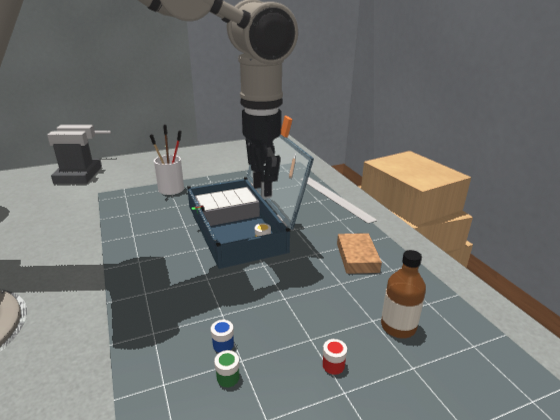

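```bash
sed -i "s/'blue':\[(110,125)\]/'blue':[(105,132)]/; s/(a,150,60)/(a,140,40)/; s/move_gripper(.75)/move_gripper(.62)/" h.py
python3 - <<'E'
from h import *
P=pots()['red'];pick(P)
place(CX-.036,.149-.092)
move_pose([CX,.149,.2],Q)
p,_=camera('top');o=pots(p);crop('top',340,260,100,60,6,'pics/bg.png',p)
E
```

```text
red [414 229   9   9  63] [ 0.5696 -0.3009  0.04  ]
blue [374 288   9   9  62] [ 0.4235 -0.198   0.04  ]
grn [402 294   8   8  57] [ 0.4122 -0.263   0.04  ]
grip 49.02 [ 0.5703 -0.3013  0.0114] F [-1.1  0.4  6.6] gap 0.412
lift 49.73 [ 0.5688 -0.3004  0.1187] F [-0.4 -0.1 -1.3] gap 0.41
down 52.46 [0.5159 0.057  0.0178] F [-0.4 -0.  -1.6] gap 0.414
up 53.62 [0.5149 0.057  0.1292] F [ 0.9 -0.2 -0.6] gap 0.516
blue [374 288   9   9  61] [ 0.4234 -0.1979  0.04  ]
grn [402 294   8   8  57] [ 0.4122 -0.263   0.04  ]
```

View pics/bg.png

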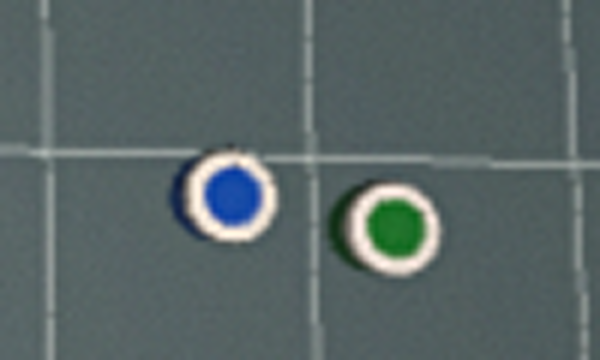

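```bash
python3 - <<'E'
from h import *
P=pots()['blue'];pick(P)
place(CX+.036,.149-.030)
move_pose([CX,.149,.2],Q)
P=pots()['grn'];pick(P)
place(CX-.036,.149-.030)
look('pics/z8.png')
p,_=camera('side');crop('side',175,165,130,100,6,'pics/sidez8.png',p)
E
```

```text
blue [374 288   9   9  61] [ 0.4234 -0.1979  0.04  ]
grn [402 294   8   8  57] [ 0.4122 -0.263   0.04  ]
grip 57.23 [ 0.4239 -0.1982  0.011 ] F [-0.4  0.4  7. ] gap 0.413
lift 57.92 [ 0.4228 -0.1975  0.1193] F [ 0.2 -0.3  0.2] gap 0.409
down 60.64 [0.588  0.119  0.0181] F [ 0.  -0.8 -1.4] gap 0.406
up 61.8 [0.5869 0.119  0.1291] F [ 0.   0.1 -0.6] gap 0.52
grn [402 294   8   8  57] [ 0.4122 -0.263   0.04  ]
grip 65.46 [ 0.4128 -0.2634  0.011 ] F [0.4 0.7 6. ] gap 0.414
lift 66.16 [ 0.4117 -0.2626  0.1193] F [ 0.2 -0.5 -1.1] gap 0.417
down 69.0 [0.5159 0.119  0.0179] F [ 0.   0.1 -0.2] gap 0.413
up 70.16 [0.5149 0.1189 0.1292] F [ 0.6 -0.3 -0.5] gap 0.519
band [0.467  0.1796 0.0575] ptr [0.4813 0.1776 0.0575] delta mm 1.95
```

View pics/z8.png

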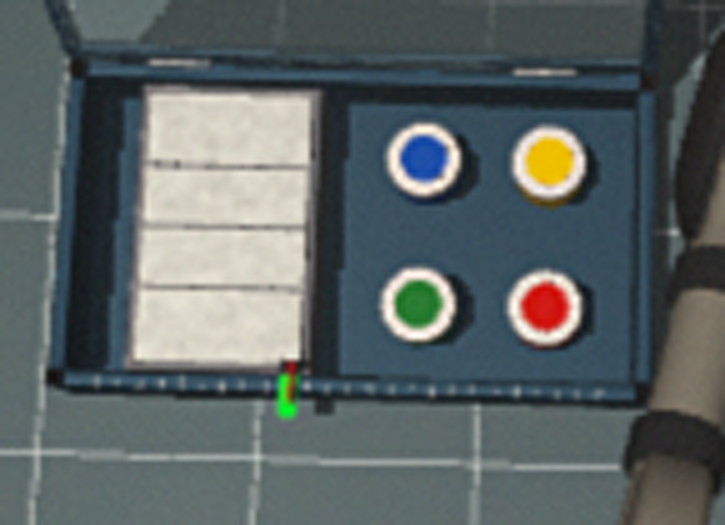

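View pics/sidez8.png

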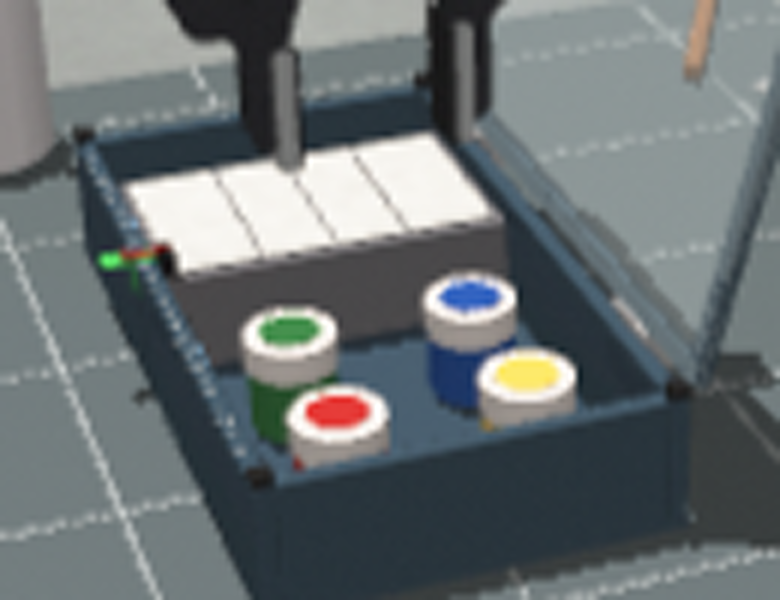

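```bash
python3 - <<'E'
from h import *
D=np.array([0,0,.0205])
t0=tabpt(1.83)
move_gripper(.6)
s=sense()['tool_pos'];move_straight([s[0],s[1],.33],Q,.25)
move_pose(t0-D+[0,0,.09],Q);move_straight(t0-D,Q,.12);st('at')
move_gripper(0,40);s=st('grip')
if .25<s['finger_gap']<.35:
  for t in np.linspace(1.7,.14,12):
    move_straight(tabpt(t)-D,Q,.1)
    if abs(sense()['ft_force']).max()>25: st('FORCE');break
  st('low')
  move_straight(tabpt(.02)-D,Q,.05);st('closed?')
p,_=camera('side');cv2.imwrite('pics/side9.png',p[:,:,::-1])
E
```

```text
at 76.66 [0.6787 0.1502 0.2229] F [-0.1 -0.5  0.4] gap 0.601
grip 77.0 [0.6786 0.1505 0.2227] F [-0.8 -0.   4.5] gap 0.298
low 81.97 [0.4456 0.1503 0.0642] F [-1.3 -6.3  0.8] gap 0.295
closed? 82.58 [0.444  0.1503 0.0418] F [-0.7 -6.1 -0. ] gap 0.293
```

View pics/side9.png

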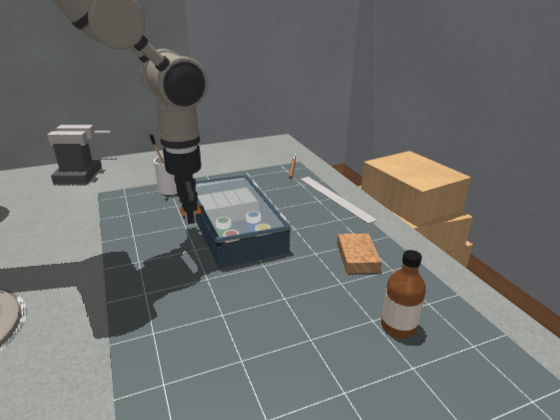

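```bash
python3 - <<'E'
from h import *
D=np.array([0,0,.0205])
move_straight(tabpt(.0)-D,Q,.05)
move_gripper(.6);s=st('rel')['tool_pos']
move_straight([s[0],s[1],.16],Q,.15)
move_pose([.45,-.12,.25],Q);pause(.5)
p,_=camera('top');delta(p);crop('top',165,190,145,105,5,'pics/z10.png',p);cv2.imwrite('pics/top10.png',p[:,:,::-1])
p,_=camera('side');crop('side',170,165,130,100,6,'pics/sidez10.png',p);st()
E
```

```text
rel 83.24 [0.4438 0.1508 0.0381] F [-0.2 -0.   0.4] gap 0.605
band [0.4637 0.1793 0.0575] ptr [0.4611 0.1509 0.0575] delta mm 28.4
 85.91 [ 0.45   -0.1199  0.25  ] F [-0.   0.   0.6] gap 0.603
```

View pics/z10.png

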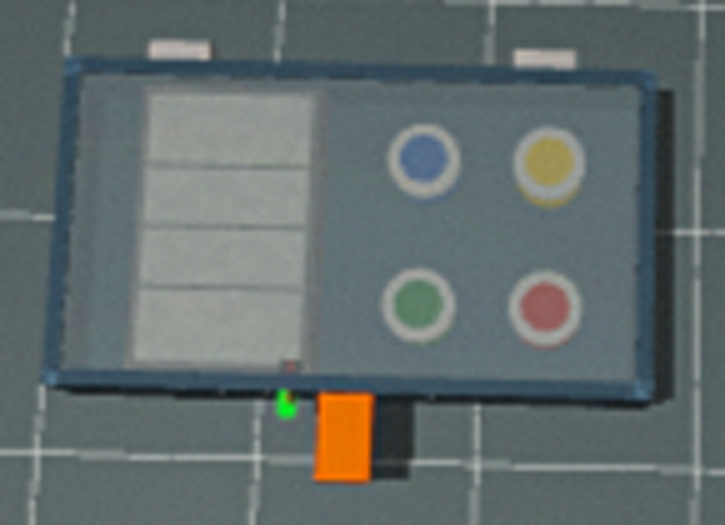

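View pics/sidez10.png

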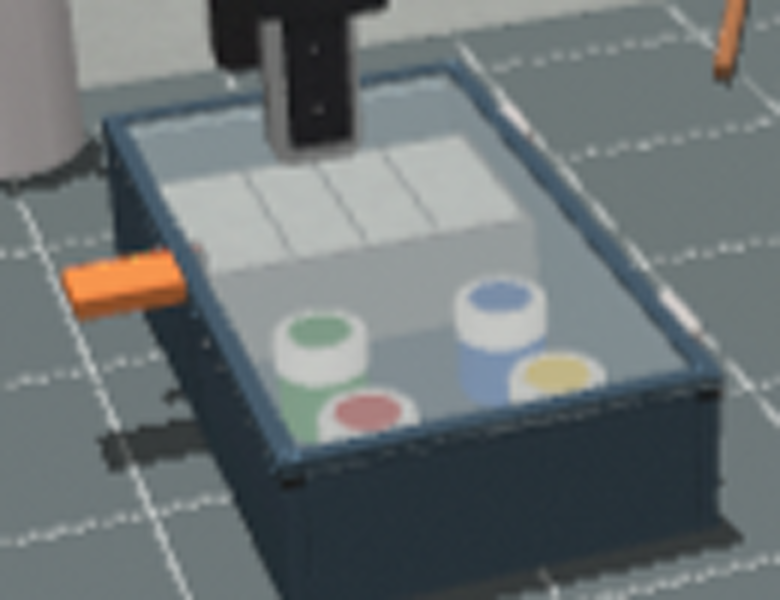

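```bash
python3 - <<'E'
from h import *
sign_off()
E
```

```text
the job is handed in; nothing more can be done
```

I finished the job and handed it in at about 86 s of the 208 s allowed. No verdict was reported, so what follows rests on my own camera checks.

- **Lid:** I lifted it by the tab onto its stop, and closed it again along the same arc at the end. In the last pictures the rim and tab lie exactly where they did in the first closed-lid pictures.
- **Insert:** I tapped it along in small steps. In the last open-lid measurement the pointer was 1–2 mm short of the middle of the green band, inside the 4 mm limit. It read the same before and after the pots went in.
- **Pots:** All four were present. The green one was knocked aside during the run, so I located it again before picking it. The final pictures show all four upright on the case floor between the end wall and the insert.
- **Bystanders:** I never touched the thinner bottle, brush cup or sanding block. I did not measure their final positions.

**Check that disagreed:** the automatic pointer reading taken after the lid closed gave 28 mm. That number is not valid, because the routine counted the orange tab as part of the red pointer. In the closed-lid close-up the pointer is still at the band.

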